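# Fit the petal die into the fly-press tray and run it in

### The job

The brass petal die lies crooked on the drawn-out tray of the fly press. Slide and turn it on the tray, without lifting it, until its outline matches the cutout and it drops fully home, then push the tray in under the press as far as it goes. Leave the jar and the hand tools on the bench where they are.

Things in the scene. Friction and masses are not known exactly. Their poses are not given: they have to be found in the camera images.
- die: Flat brass petal die, 113 x 96 x 20 mm (+2.5 mm raised face), about 0.65 kg, loose on the tray's top plate behind the cutout, turned 0.5 to 2 rad anticlockwise of its fit. Origin on the underside, z up. Outline x,y in mm: (-55,-48) (22,-48) (48,-38) (58,-22) (58,-6) (42,18) (14,38) (-18,48) (-55,48). Metal on metal; centre of mass within 5 mm of the origin.
- die_base (a point): Middle of the die's straight 96 mm base edge (at its x = -55 mm), 10 mm above the die's underside, axes as the die's: x points from the base to the nose. The nose is narrow and lies off to the -y side, so the die fits only one way.
- cutout (a point): Floor of the tray's cutout; rides with the tray. The cutout is the die's outline grown by 2.5 mm all round, 10 mm deep, walls upright, floor 30 mm above the bench. With the die home, its origin and axes coincide with this point's: x level along the tray towards the press (nose first), z up; the die then stands 10 mm above the top plate.
- handle (a point): Middle of the tray's handle, 30 mm above the bench: a level round steel bar 12 mm thick, 110 mm long across the tray, 45 mm out from the tray's end face, on the end away from the press (x = -295 mm of the cutout's point). Axes as the cutout's.
- tray (a joint): How far the tray is pushed in along x (m): 0 = drawn out, 0.24 = at its stop under the press; starts at 0 to 0.03. Stays where left; takes about 8 N to move, more if pushed fast. The tray is a flat rectangle without rim, x = -250 to 95 mm and y = -115 to 115 mm of the cutout's point, its top plate 40 mm above the bench.
- press: Green cast fly press, fixed. Origin on the bench under the cutout's place at tray = 0; x as the tray goes in. Its dark upper platen covers x = 165 to 315 mm, y = -75 to 75 mm, underside 56 mm above the bench: a die lying home passes under, one standing on the top plate does not. Head above it, from x = 190 mm, column at x = 345 to 435 mm, 0.5 m high in all.
- petal_iron: Bystander: hand petal iron, heart-shaped dark sole 30 mm high with a wooden handle lying along its -x, about 220 mm long; origin on the bench under the sole.
- jar: Bystander: glass jar with an orange lid, 72 mm across, 105 mm high; origin under its centre.
- ball_tool: Bystander: ball-ended shaping tool, wooden handle and steel rod lying along x, 210 mm long; origin on the bench under its middle.
Not all that is in view belongs to the job. What is meant by the die is not black, and is the smaller of those in its own colour.

How it is judged:
By the outcome, as a careful person would: the job done as asked, in the order asked, and still so for the second after the job is handed in, with the robot touching nothing.
It also fails if it takes over 64 s, if anything falls off the work surface, if the arm or the gripper's body presses on something with over 40 N, if the wrist force passes 120 N, or if a joint passes its speed limit or range.

### The arm

A 7-joint arm with a two-finger parallel gripper is mounted at the origin on the work surface. World frame = base frame: x ahead of the robot, y to its left, z up, the work surface at z = 0. Lengths are in m, angles in rad, forces in N, time in s.
With the tool pointing down it reaches from about 0.425 to 0.925 m from the base axis. Payload 6.8 kg.
Tool frame: the origin (TCP) lies on the centre line of the jaws, within the pads' length; the fingertips stand 17 mm ahead of it and the grasp point (between the pads) lies 2 mm behind it; z points along the fingers, x is the direction in which the jaws open and shut, and the axes are right-handed (so a half turn about z gives the same grasp; the last joint's range is limited). The gripper opens to 85 mm and grips with 20 to 120 N. Pads are 22 mm wide; open, the fingers measure 114 mm over their backs; the gripper's body (76 mm by 85 mm) begins 54 mm behind the grasp point. The pads swing forward as they close: fully open they stand 13 mm farther back than shut.
Start: joints at [1.214, 0.477, 0.022, 1.555, -0.011, 1.109, -0.083], TCP at [0.166, -0.654, 0.248] pointing down, gripper open.
Joint ranges: [-2.96, 2.96], [-0.34, 2.1], [-1.41, 1.46], [0.24, 2.44], [-1.37, 4.51], [0.17, 1.92], [-2.96, 2.96]. Speed limits (rad/s): [2.39, 2.39, 3.14, 3.14, 3.14, 3.14, 3.14].

### API

Orientations are given as a unit quaternion [w, x, y, z].
In Python, from station import status, read_camera, camera_model, bot gives the robot as it stands.
- The arm moves only by the tool arm_command, never from a script. Its argument "series" is a list of rows, each a list of 3 entries, a list of its own where there are three numbers: the finger opening in mm, from 0 to 85.4, then the shift along the tool's x, y, z in mm, then the turn about the tool's z in rad. In form: [[gripper, [dx, dy, dz], roll], ...]. A call has 1 to 8 rows; each row is the pose to reach, as a shift and turn from the pose commanded when the call began, along the tool's axes at that moment; what a row does not reach only later rows make up. A row lasts 1/8 s, in which the tool goes at most 62.5 mm and 10.7 degrees, less where a joint would pass 70% of its speed; a pose out of reach is approached as far as the arm can. A call with a gripper value outside its range is refused whole. The fingers move at their own pace and stop on an object; "squeeze" is the grip in N (left out, the last holds). Time passes only in rows, so rows that repeat a pose let the fingers close. It gives the time, the measured TCP pose, the force and the opening at its end, in the units of the state.
- status.get_obs(): the state, without advancing time (a new reading comes with each control period).
- read_camera(name): name is "scene" or "top"; returns the picture (400x640x3 uint8, blue, green, red); there is no depth.
- camera_model(name): a dict with "fov_y" (degrees; the focal length in pixels is half the picture's height over the tangent of half this angle, whatever the lens; pixels are square), "cx", "cy" (the principal point, pixels), "R" (3x3) and "t" (3): a world point X has camera coordinates R X + t. Camera axes: x right, y down, z forward; pixel columns grow to the right and rows downward; lengths in m; the calibration is good to about 2 mm. A picture is of the moment at which its call begins. camera_model takes no time and is no camera call.
- bot.hand_in(): hands the job in, once; it reports no verdict.
The state is a dict: "t": time; "q": joint angles; "joint_vel": joint speeds; "joint_torque": joint torques, N m; "eef_pos": TCP position; "tool_rot": TCP orientation; "contact_force": force on the tool from outside, world axes, zero at the start; "torque": the same for the moment, N m; "gripper_width": opening from 0.0 (shut) to 1.0 (fully open).
Only numpy, scipy, OpenCV 4.12 (cv2) and the standard library are available. Lean on these libraries where they do the work, as an engineer would, in place of code of your own. Each camera call takes 0.05 s, during which the arm holds its last target.

## Working session

There is one attempt and no reset: what is moved stays moved. The work goes in short steps, Python scripts to look and compute and a tool call to move; the robot and the scene stay as the last step left them, time stands still between calls to the robot, and variables do not carry over. Pictures are saved under pics/ and viewed, and the job is handed in when it is done.

Besides the shell and the picture viewer there is one more tool, called after "Call:" in YAML: its name, and indented under it one key for each argument. arm_command: Moves the arm, as the interface text tells. Its arguments: {"type":"object","properties":{"series":{"type":"array"},"squeeze":{"type":"number"}},"required":["series"]}

```bash
ls; mkdir -p pics; python3 - <<'E'
from station import status, read_camera, camera_model, bot
import cv2
print(status.get_obs())
for n in ("scene","top"):
    cv2.imwrite(f"pics/{n}0.png",read_camera(n)); print(n,camera_model(n))
E
```

```text
pics
{'t': 0.0, 'q': array([ 1.2139066 ,  0.47780135,  0.02234798,  1.5564873 , -0.01147044,
        1.10928782, -0.08314091]), 'joint_vel': array([-4.48378964e-04,  1.16745897e-03,  1.54318542e-03, -1.44249931e-04,
       -2.61824770e-05,  1.26238980e-03, -1.88758904e-04]), 'joint_torque': array([ 4.17069832e-04, -5.96444929e+01,  1.60814691e+00, -2.81193513e+01,
        1.24909295e-02,  9.39056132e-03,  1.16938885e-06]), 'eef_pos': array([ 0.16603763, -0.65366613,  0.24730988]), 'tool_rot': array([-5.00622198e-04,  7.89372116e-01, -6.13914327e-01, -7.81103434e-04]), 'contact_force': array([-1.38757939,  0.09250194,  0.12910143]), 'torque': array([ 0.01016972, -0.01609163,  0.04066119]), 'gripper_width': 0.9975079946858426}
scene {'fov_y': 43.18022818076434, 'cx': 320.8798656312177, 'cy': 198.98896949290256, 'R': array([[-0.13825117,  0.99038463, -0.00498982],
       [ 0.81157708,  0.11040026, -0.57371982],
       [-0.56765241, -0.08336707, -0.81903643]]), 't': array([ 0.19075039, -0.36660698,  1.86915248])}
top {'fov_y': 42.972427125437974, 'cx': 322.64342392772966, 'cy': 198.498228554706, 'R': array([[ 0.01662345, -0.99984616, -0.00559586],
       [-0.98259705, -0.01530061, -0.18511866],
       [ 0.18500456,  0.00857579, -0.98270024]]), 't': array([-0.11260361,  0.50000956,  1.4289127 ])}
```

View pics/scene0.png

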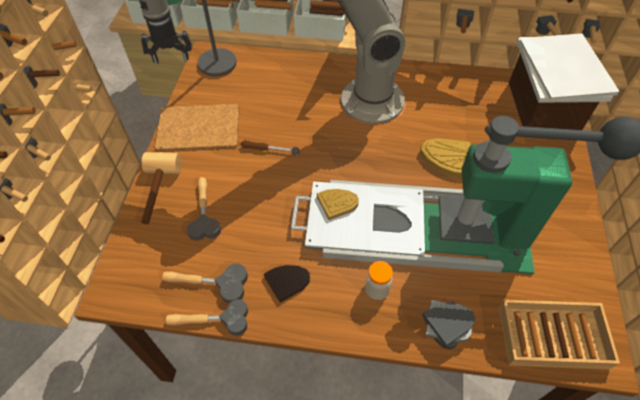

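View pics/top0.png

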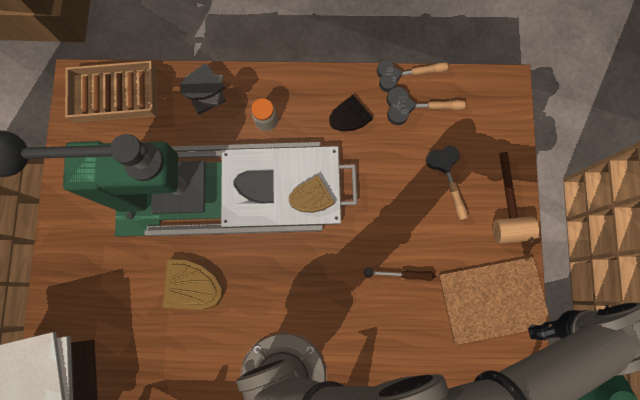

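Both views show the small brass die on the white tray at about (312,194) in top. The cutout is at about (255,186), the handle at (350,184), and the press lies to the left (+y).

```bash
python3 - <<'E'
import cv2
a=cv2.imread("pics/top0.png")[130:250,200:370]; cv2.imwrite("pics/top0c.png",cv2.resize(a,None,fx=4.6,fy=4.6,interpolation=cv2.INTER_CUBIC))
a=cv2.imread("pics/scene0.png")[165:275,280:440]; cv2.imwrite("pics/scene0c.png",cv2.resize(a,None,fx=5,fy=5,interpolation=cv2.INTER_CUBIC))
E
```

```text
(no output)
```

View pics/top0c.png

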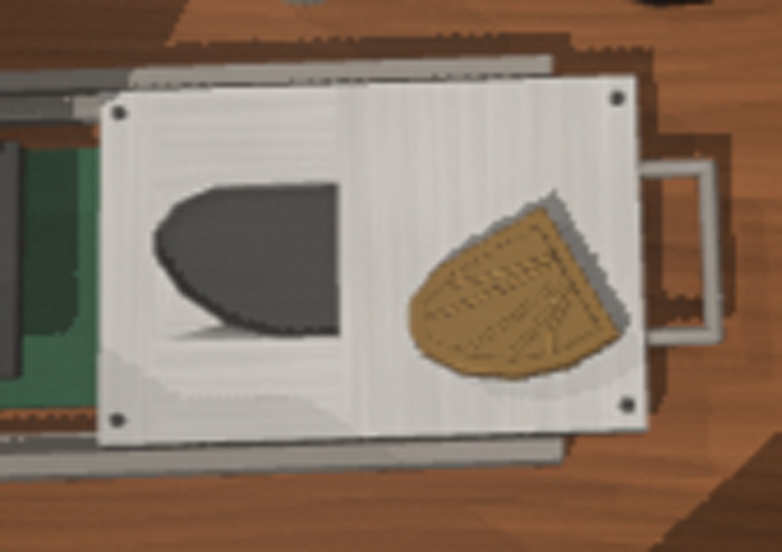

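View pics/scene0c.png

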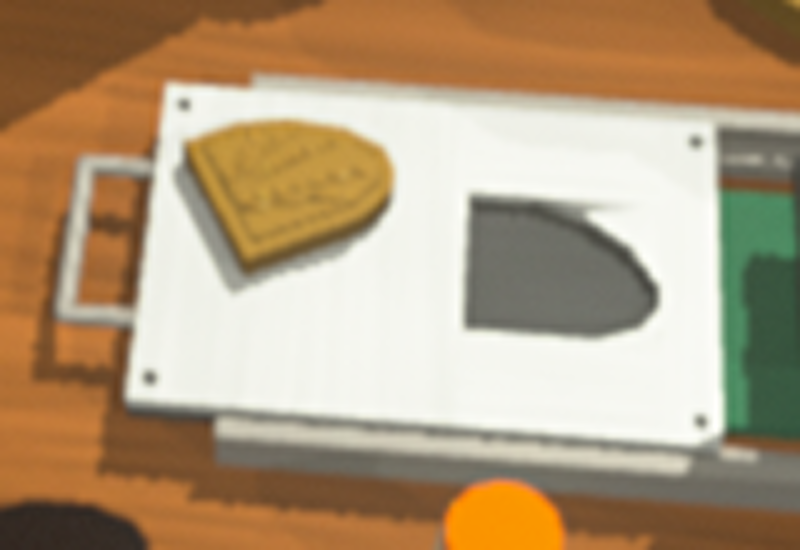

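```bash
cat > h.py <<'E'
import numpy as np, cv2
from scipy.optimize import least_squares, minimize
from station import status, read_camera, camera_model, bot
O=np.array([(-55,-48),(22,-48),(48,-38),(58,-22),(58,-6),(42,18),(14,38),(-18,48),(-55,48)])/1000.
CM={n:camera_model(n) for n in("scene","top")}
def proj(n,X):
    c=CM[n];P=np.atleast_2d(X)@c["R"].T+c["t"];f=200/np.tan(np.radians(c["fov_y"]/2))
    return np.c_[c["cx"]+f*P[:,0]/P[:,2],c["cy"]+f*P[:,1]/P[:,2]]
def place(p,pts,z):
    c,s=np.cos(p[2]),np.sin(p[2]);pts=np.atleast_2d(pts)
    return np.c_[p[0]+c*pts[:,0]-s*pts[:,1],p[1]+s*pts[:,0]+c*pts[:,1],np.full(len(pts),z)]
def brass(img,box):
    m=np.zeros(img.shape[:2],np.uint8);x0,y0,x1,y1=box
    h=cv2.cvtColor(img,cv2.COLOR_BGR2HSV)
    b=cv2.inRange(h,(12,95,50),(30,255,255));m[y0:y1,x0:x1]=b[y0:y1,x0:x1]
    m=cv2.morphologyEx(m,cv2.MORPH_CLOSE,np.ones((5,5)))
    m=cv2.morphologyEx(m,cv2.MORPH_OPEN,np.ones((3,3)))
    k,l,s,_=cv2.connectedComponentsWithStats(m)
    i=1+np.argmax(s[1:,4]);return np.uint8(l==i)*255
def sil(n,p,zb,shape=(400,640),S=8):
    a=proj(n,place(p,O,zb));b=proj(n,place(p,O,zb+.020));c=proj(n,place(p,O*.9,zb+.0225))
    h=cv2.convexHull(np.vstack([a,b,c]).astype(np.float32))
    m=np.zeros((400*4,640*4),np.uint8)
    cv2.fillConvexPoly(m,np.int32(np.round((h[:,0]+.5)*4*16-8)),255,shift=4)
    return cv2.resize(m,(640,400),interpolation=cv2.INTER_AREA).astype(float)/255
def fit(masks,p0,zb):
    M={n:(m>0).astype(float) for n,m in masks.items()}
    def cost(q):
        p=[q[0]/1000,q[1]/1000,q[2]/50]
        return sum(np.abs(sil(n,p,zb)-M[n]).sum() for n in M)
    q0=np.array([p0[0]*1000,p0[1]*1000,p0[2]*50])
    for st in(15,5):
        r=minimize(cost,q0,method="Nelder-Mead",options=dict(initial_simplex=np.vstack([q0]+[q0+st*e for e in np.eye(3)]),xatol=.05,fatol=.2));q0=r.x
    return np.array([q0[0]/1000,q0[1]/1000,q0[2]/50]),r.fun
def overlay(n,img,p,zb,tray,fn,box,k):
    x0,y0,x1,y1=box;o=cv2.resize(img[y0:y1,x0:x1],None,fx=k,fy=k,interpolation=cv2.INTER_CUBIC)
    def dr(P,col): cv2.polylines(o,[np.int32(np.round((P+.5-[x0,y0])*k))],True,col,1)
    if p is not None:
        dr(proj(n,place(p,O,zb)),(0,0,255));dr(proj(n,place(p,O,zb+.02)),(255,0,255))
    dr(proj(n,place(tray,TR,.04)),(255,0,0));dr(proj(n,place(tray,CUT,.04)),(0,255,0))
    cv2.imwrite(fn,o)
TR=np.array([(-.25,-.115),(.095,-.115),(.095,.115),(-.25,.115)])
CUT=O+np.sign(O)*0.0025
E
cat > a.py <<'E'
from h import *
T=cv2.imread("pics/top0.png");S=cv2.imread("pics/scene0.png")
top=np.array([(637,75),(100,88),(98,445),(648,430),(338,184),(338,335)])/4.6+[200,130]-.4
sc=np.array([(125,405),(725,447),(720,127),(165,82),(466,328),(472,195)])/5+[280,165]-.4
pts=np.vstack([TR,[(-.0575,-.0505),(-.0575,.0505)]])
f=lambda p:np.r_[(proj("top",place(p,pts,.04))-top).ravel(),(proj("scene",place(p,pts,.04))-sc).ravel()]
r=least_squares(f,[.6,0,1.57]);tray=r.x
print("tray",tray,np.round(r.fun.reshape(-1,2),1).tolist())
p0=tray+[0,-.15,.55]
m={"top":brass(T,(275,165,345,225)),"scene":brass(S,(310,180,365,225))}
p,c=fit(m,p0,.04)
print("die",p,c,[int((v>0).sum()) for v in m.values()])
for n in m: print(n,fit({n:m[n]},p,.04))
R=np.array([[np.cos(tray[2]),-np.sin(tray[2])],[np.sin(tray[2]),np.cos(tray[2])]])
print("die in cutout",R.T@(p[:2]-tray[:2]),p[2]-tray[2])
overlay("top",T,p,.04,tray,"pics/o_top.png",(200,130,370,250),4.6)
overlay("scene",S,p,.04,tray,"pics/o_sc.png",(280,165,440,275),5)
E
python3 a.py
```

```text
tray [0.53695098 0.09873891 1.61419105] [[-0.6, 0.0], [0.2, 0.4], [-0.2, -0.5], [-0.4, -0.5], [-0.1, -0.8], [0.2, 0.0], [0.6, -1.3], [-0.1, -0.0], [-0.7, -0.4], [0.8, 0.5], [-0.6, 0.5], [-0.6, -0.8]]
die [ 0.50139191 -0.06703559  2.12076631] 177.99607843137255 [1073, 869]
top (array([ 0.50174944, -0.06681154,  2.11707584]), np.float64(69.58039215686273))
scene (array([ 0.50012569, -0.06799326,  2.09860081]), np.float64(104.2235294117647))
die in cutout [-0.16407585  0.04271707] 0.506575259616362
```

View pics/o_top.png

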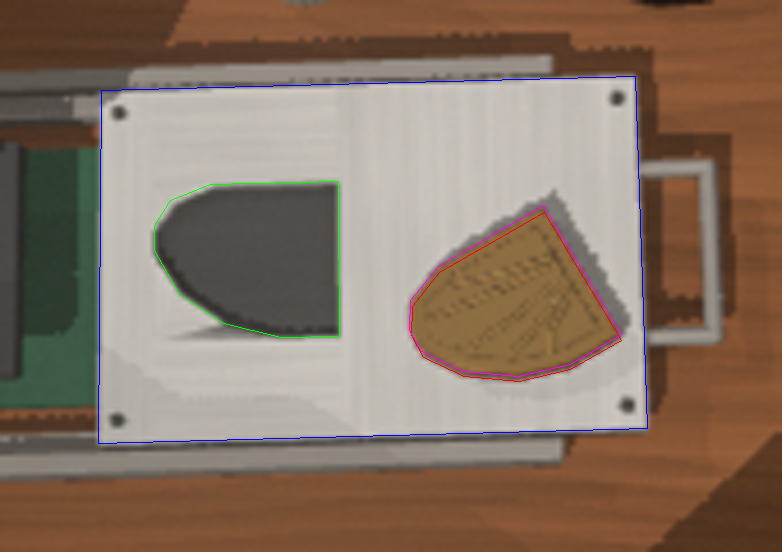

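View pics/o_sc.png

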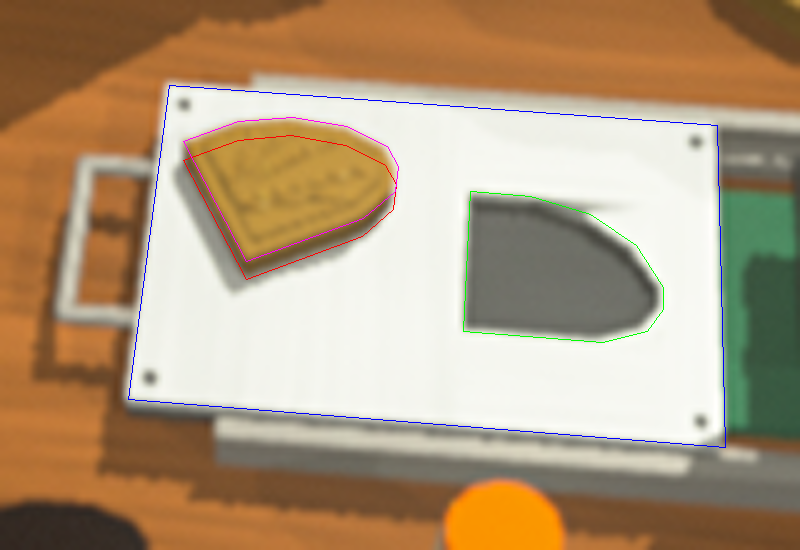

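```bash
cat >> h.py <<'E'
from scipy.spatial.transform import Rotation as Ro
TRAY=np.array([0.53695,0.09874,1.61419])
def now():
    o=status.get_obs();w,x,y,z=o["tool_rot"];R=Ro.from_quat([x,y,z,w]).as_matrix()
    return np.array(o["eef_pos"]),R,o
def compose(p,l): # world pose of local (x,y,yaw) in frame p
    q=place(p,[l[:2]],0)[0];return np.array([q[0],q[1],p[2]+l[2]])
def inv(p): c,s=np.cos(p[2]),np.sin(p[2]);return np.array([-c*p[0]-s*p[1],s*p[0]-c*p[1],-p[2]])
def rel(p,q): r=compose(inv(p),q);r[2]=(r[2]+np.pi)%(2*np.pi)-np.pi;return r
def tox(): p,R,o=now();return np.array([p[0],p[1],np.arctan2(R[1,0],R[0,0])]),p[2]
def rows(targets):
    """targets: list (x,y,z,yaw of tool x) -> shift mm, roll from current"""
    p,R,o=now();a0=np.arctan2(R[1,0],R[0,0])
    for t in targets:
        d=R.T@(np.array(t[:3])-p)*1000;r=-((t[3]-a0+np.pi)%(2*np.pi)-np.pi)
        print(np.round(d,1).tolist(),round(r,3))
E
python3 - <<'E'
from h import *
die=np.array([.50175,-.0670,2.115])
print("tool",tox(), "die rel cut",rel(TRAY,die))
# tool in die frame: chord angle -.40; tool x opposite (toward base): yaw pi-.40
a=-.40
n=np.array([-np.sin(a),np.cos(a)]) # outward normal (+y side)
mid=np.array([3.,38.])/1000
for off in(.030,.013):
    c=mid+n*off; t=compose(die,[c[0],c[1],np.pi+a]); print("off",off,t,np.hypot(*t[:2]))
    rows([(t[0],t[1],z,t[2]) for z in(.247,.09,.065)])
E
```

```text
tool (array([ 0.16607818, -0.65374332, -1.32198907]), np.float64(0.24742991128633066)) die rel cut [-0.164057    0.04235667  0.50081   ]
off 0.03 [ 0.43799766 -0.08841852  4.85659265] 0.4468330562574986
[-481.0, -402.8, 1.2] 0.105
[-480.7, -402.8, 158.2] 0.105
[-480.7, -402.8, 183.2] 0.105
off 0.013 [ 0.45482121 -0.08597554  4.85659265] 0.46287592679212075
[-479.2, -419.7, 1.2] 0.105
[-478.9, -419.7, 158.2] 0.105
[-478.9, -419.7, 183.2] 0.105
```

Call:
arm_command:
  series:
    - [40,[-480,-403,0],0.105]
    - [40,[-480,-403,0],0.105]
    - [40,[-480,-403,0],0.105]
    - [40,[-480,-403,0],0.105]
    - [40,[-480,-403,0],0.105]
    - [40,[-480,-403,0],0.105]
    - [40,[-480,-403,0],0.105]
    - [40,[-480,-403,0],0.105]
  squeeze: 40

```text
t: 1.1
eef_pos: [0.3839, -0.202, 0.2483]
tool_rot: [0.0, 0.756, -0.655, 0.0]
contact_force: [1.1, -0.6, -0.6]
gripper_width: 0.464
```

```bash
python3 - <<'E'
from h import *
print(tox());rows([(.438,-.0884,z,4.8566) for z in(.247,.1,.07)])
E
```

```text
(array([ 0.38390305, -0.20201828, -1.42723279]), np.float64(0.24833643852853357))
[-104.7, -69.8, 1.3] -0.001
[-104.8, -69.8, 148.3] -0.001
[-104.8, -69.8, 178.3] -0.001
```

Call:
arm_command:
  series:
    - [40,[-105,-70,0],0]
    - [40,[-105,-70,0],0]
    - [40,[-105,-70,0],0]
    - [40,[-105,-70,50],0]
    - [40,[-105,-70,100],0]
    - [40,[-105,-70,150],0]
    - [40,[-105,-70,165],0]
    - [40,[-105,-70,165],0]

```text
t: 2.1
eef_pos: [0.4374, -0.0904, 0.0832]
tool_rot: [0.001, 0.756, -0.655, -0.001]
contact_force: [0.4, -0.1, 1.3]
gripper_width: 0.466
```

```bash
python3 - <<'E'
from h import *
t,z=tox();print(t,z)
S=read_camera("scene");T=read_camera("top")
overlay("scene",S,None,.04,TRAY,"pics/s1.png",(270,120,430,275),5)
overlay("top",T,None,.04,TRAY,"pics/t1.png",(220,130,370,280),5)
rows([(.438,-.0884,z,4.8566) for z in(.07,)])
print(now()[2]["contact_force"])
E
```

```text
[ 0.43741177 -0.09040378 -1.42751171] 0.08315139027394515
[-2.1, 0.6, 14.7] -0.001
[0.36319015 0.01074707 0.44312032]
```

View pics/s1.png

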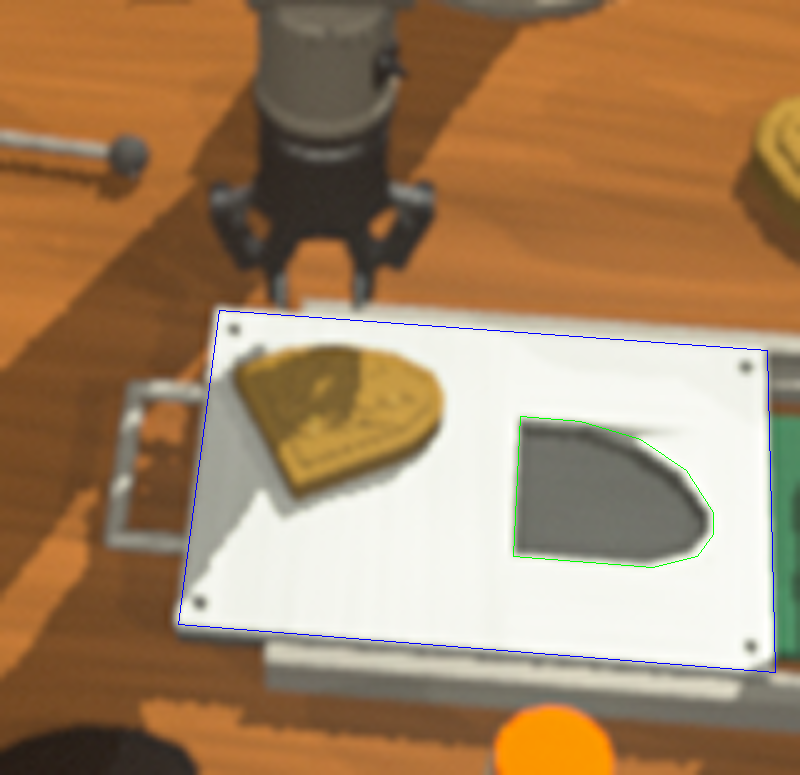

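View pics/t1.png

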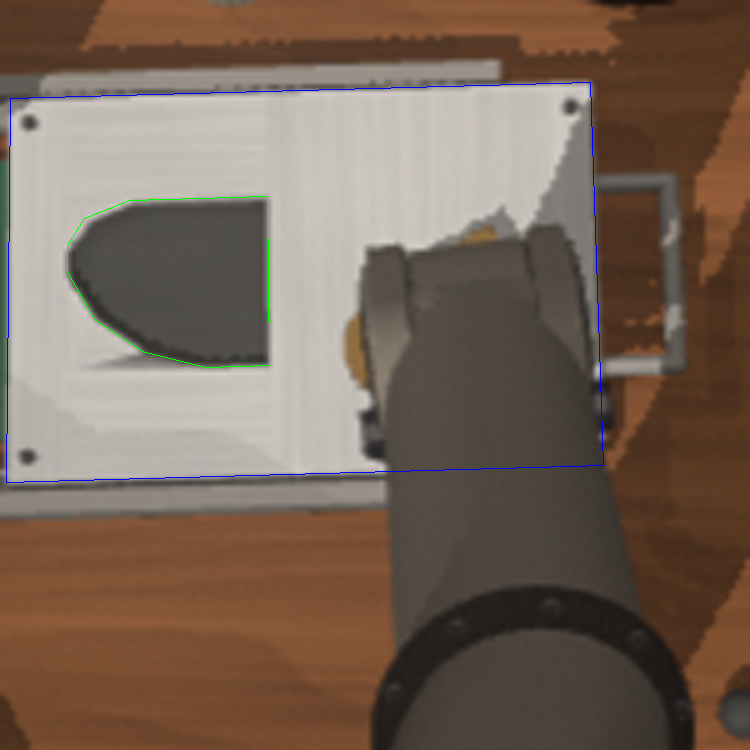

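```bash
python3 - <<'E'
from h import *
p,R,o=now()
for L in(-.005,0.005,.012,.017):
    print(L,[np.round((proj("scene",p+R@np.array([s*.027,0,L]))[0]-[270,120])*5).tolist() for s in(-1,1)], p[2]-L)
E
```

```text
-0.005 [[364.0, 278.0], [276.0, 278.0]] 0.08968566037657275
0.005 [[363.0, 288.0], [276.0, 288.0]] 0.07968566037657274
0.012 [[363.0, 295.0], [276.0, 295.0]] 0.07268566037657274
0.017 [[362.0, 300.0], [276.0, 300.0]] 0.06768566037657274
```

Call:
arm_command:
  series:
    - [40,[-2,0,6],0]
    - [40,[-2,0,11],0]
    - [40,[-2,0,13],0]
    - [40,[-2,0,15],0]

```text
t: 2.7
eef_pos: [0.4375, -0.088, 0.0682]
tool_rot: [0.0, 0.756, -0.655, 0.0]
contact_force: [-0.3, 0.4, 0.2]
gripper_width: 0.469
```

```bash
cat > b.py <<'E'
from h import *
die=np.array([.50175,-.0670,2.115])
a=-.40;n=np.array([-np.sin(a),np.cos(a)]);mid=np.array([3.,38.])/1000
c=mid+n*.012;loc=np.array([c[0],c[1],np.pi+a])
d0=rel(TRAY,die);d1=np.array([d0[0],0.0,0.0])
Z=.064
T=[]
t=compose(die,loc);T.append((t[0],t[1],Z,t[2]))
for k in np.linspace(1/8,1,8):
    y=d0[2]*(1-k)
    d=np.array([d0[0],d0[1]*(1-k),y]); w=compose(TRAY,compose(d,loc));T.append((w[0],w[1],Z,w[2]))
rows(T)
E
python3 b.py
```

```text
[0.5, -18.4, 4.2] -0.0
[-2.0, -23.0, 4.2] 0.062
[-4.6, -27.8, 4.2] 0.125
[-7.2, -32.8, 4.2] 0.187
[-9.7, -38.0, 4.2] 0.25
[-12.3, -43.4, 4.2] 0.313
[-14.9, -49.0, 4.2] 0.375
[-17.4, -54.7, 4.2] 0.438
[-19.9, -60.7, 4.2] 0.5
```

Call:
arm_command:
  series:
    - [40,[0,0,4],0]
    - [40,[0,-7,4],0]
    - [40,[0,-14,4],0]
    - [40,[0,-18,4],0]
    - [40,[-2,-23,4],0.062]
    - [40,[-4.5,-28,4],0.125]
    - [40,[-7,-33,4],0.187]
    - [40,[-9.5,-38,4],0.25]

```text
t: 3.7
eef_pos: [0.4727, -0.0732, 0.064]
tool_rot: [-0.001, -0.668, 0.744, 0.001]
contact_force: [-3.3, -0.1, 1.4]
gripper_width: 0.47
```

```bash
python3 - <<'E'
from h import *
S=read_camera("scene");cv2.imwrite("pics/scene2.png",S)
m=brass(S,(305,180,375,235))
p,c=fit({"scene":m},[.51,-.067,1.85],.04);print(p,c,rel(TRAY,p))
overlay("scene",S,p,.04,TRAY,"pics/s2.png",(270,120,430,275),5)
t,z=tox();print(t,z,rel(p,t),now()[2]["contact_force"])
E
```

```text
[ 0.52264374 -0.06483942  1.93015203] 113.07450980392156 [-0.16280483  0.02138888  0.31596203]
[ 0.47373821 -0.07254923 -1.68083867] 0.06418339769989982 [0.00998133 0.04849294 2.67219461] [-1.07540377  1.05971801 -0.23189161]
```

View pics/s2.png

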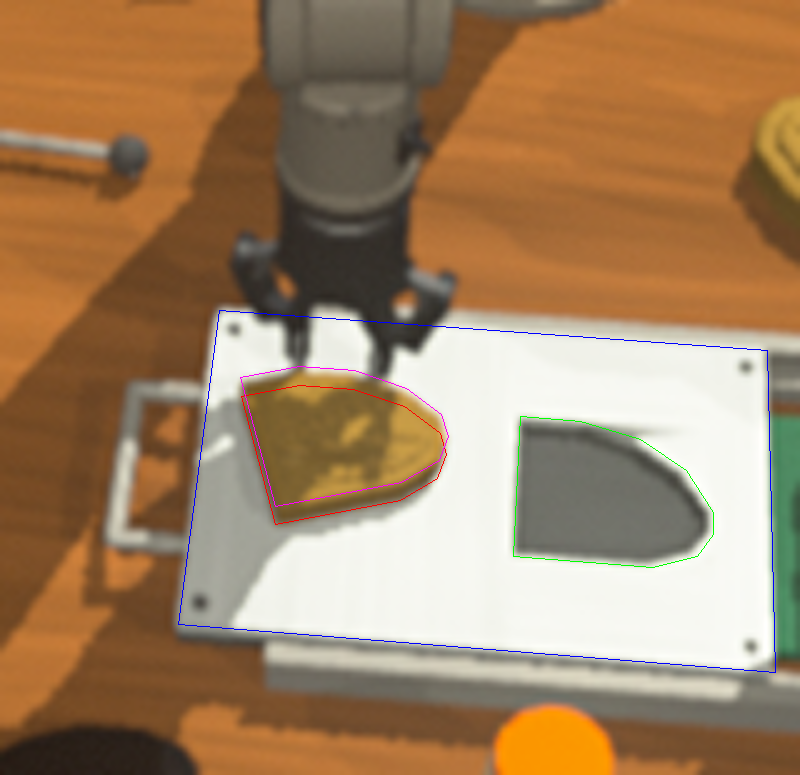

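```bash
python3 b.py
```

```text
[15.2, 16.4, 0.2] -0.254
[11.6, 12.5, 0.2] -0.192
[7.9, 8.5, 0.2] -0.129
[4.2, 4.3, 0.2] -0.066
[0.4, -0.0, 0.2] -0.004
[-3.5, -4.6, 0.2] 0.059
[-7.3, -9.4, 0.2] 0.121
[-11.2, -14.3, 0.2] 0.184
[-15.2, -19.4, 0.2] 0.247
```

Call:
arm_command:
  series:
    - [40,[-3.5,-4.6,0],0.06]
    - [40,[-7.3,-9.4,0],0.121]
    - [40,[-11.2,-14.3,0],0.184]
    - [40,[-15.2,-19.4,0],0.247]
    - [40,[-15.2,-19.4,0],0.247]
    - [40,[-23.5,15,0],0.247]
    - [40,[-23.5,15,-50],0.247]
    - [40,[-23.5,15,-110],0.247]

```text
t: 4.75
eef_pos: [0.4603, -0.0483, 0.1749]
tool_rot: [-0.001, -0.573, 0.82, 0.001]
contact_force: [2.0, -0.3, 0.2]
gripper_width: 0.468
```

```bash
cat > m.py <<'E'
import sys
from h import *
k=sys.argv[1];z=float(sys.argv[2]);p0=compose(TRAY,[float(v) for v in sys.argv[3:6]])
ims={n:read_camera(n) for n in("top","scene")}
B={"top":(200,130,370,250),"scene":(270,150,440,275)}
m={}
for n in ims:
    u=proj(n,place(p0,O,.05));lo=np.int32(u.min(0)-14);hi=np.int32(u.max(0)+14)
    m[n]=brass(ims[n],(lo[0],lo[1],hi[0],hi[1]))
for g in({"top":m["top"]},{"scene":m["scene"]},m):
    p,c=fit(g,p0,z);print(list(g),np.round(p,4),"rel",np.round(rel(TRAY,p),4),round(c))
for n in ims: overlay(n,ims[n],p,z,TRAY,f"pics/{n}_{k}.png",B[n],4.6)
t,zz=tox();print("tool",t,zz,now()[2]["contact_force"].round(1),now()[2]["t"])
E
python3 m.py 3 .04 -.164 0 0
```

```text
['top'] [ 0.5537 -0.0707  1.5535] rel [-0.17   -0.0094 -0.0607] 797
['scene'] [ 0.5457 -0.0645  1.7087] rel [-0.1635 -0.0017  0.0946] 85
['top', 'scene'] [ 0.5466 -0.0646  1.7122] rel [-0.1636 -0.0025  0.098 ] 890
tool [ 0.46545264 -0.048382   -1.92242905] 0.18025166598372622 [ 1.6 -1.  -0. ] 4.85
```

```bash
python3 -c "
import cv2,numpy as np
a=cv2.imread('pics/top_3.png');b=cv2.imread('pics/scene_3.png');print(a.shape,b.shape)
b=cv2.resize(b,None,fx=.5,fy=.5);a=cv2.resize(a,None,fx=.5,fy=.5);w=max(a.shape[1],b.shape[1])
f=lambda x:cv2.copyMakeBorder(x,0,0,0,w-x.shape[1],0);cv2.imwrite('pics/j3.png',np.vstack([f(a),f(b)]))"
```

```text
(552, 782, 3) (575, 782, 3)
```

View pics/top_3.png

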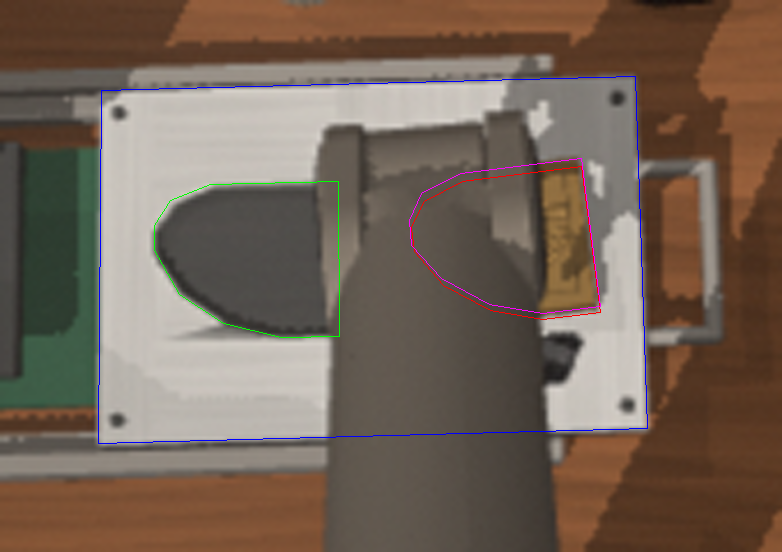

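View pics/scene_3.png

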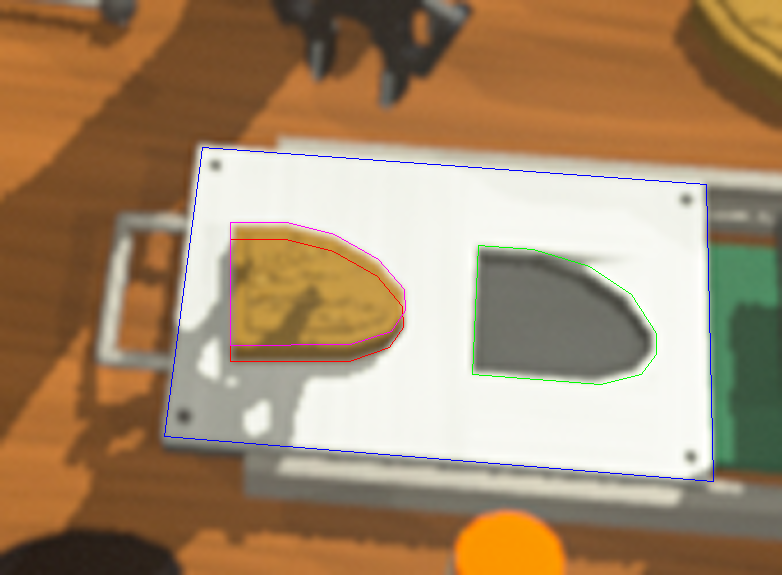

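```bash
python3 - <<'E'
from h import *
print(now()[2]["q"])
L=[]
for x,z in((-.258,.18),(-.258,.0625),(-.235,.0625),(-.16,.0625)):
    t=compose(TRAY,[x,-.001,np.pi/2]);L.append((t[0],t[1],z,t[2]))
rows(L)
E
```

```text
[ 0.17757664  0.23076014 -0.23625674  2.09900409  0.07605497  0.80748503
 -2.02706967]
[75.0, -116.7, 1.3] 1.176
[75.4, -115.3, 118.8] 1.176
[54.2, -106.4, 118.8] 1.176
[-15.0, -77.6, 118.7] 1.176
```

Call:
arm_command:
  series:
    - [50,[75,-117,0],-1.965]
    - [50,[75,-117,0],-1.965]
    - [50,[75,-117,0],-1.965]
    - [50,[75,-117,0],-1.965]
    - [50,[75,-117,0],-1.965]
    - [50,[75,-117,0],-1.965]
    - [50,[75,-117,0],-1.965]
    - [50,[75,-117,0],-1.965]

```text
t: 5.85
eef_pos: [0.5451, -0.1594, 0.1739]
tool_rot: [0.0, 0.978, -0.207, 0.0]
contact_force: [-0.8, -0.6, -0.8]
gripper_width: 0.581
```

```bash
cat > r.py <<'E'
import sys
from h import *
L=[]
for a in sys.argv[1:]:
    x,y,z,w=map(float,a.split(","))
    t=compose(TRAY,[x,y,-np.pi/2+w]);L.append((t[0],t[1],z,t[2]))
rows(L);t,z=tox();r=rel(TRAY,t);print("tool rel",r.round(4),round(r[2]+np.pi/2,4),z,now()[2]["contact_force"].round(1),now()[2]["q"].round(2))
E
python3 r.py -- 2>/dev/null; python3 r.py "-.258,-.001,.18,0" "-.258,-.001,.0625,0"
```

```text
[3.6, -2.0, -6.1] -0.461
[3.5, -2.0, 111.4] -0.461
tool rel [-0.2582  0.0031 -2.0316] -0.4608 0.1739373557605701 [-0.8 -0.6 -0.8] [ 0.55  0.43 -0.47  1.86  0.24  0.91 -0.46]
```

Call:
arm_command:
  series:
    - [50,[3,-2,0],-0.187]
    - [50,[3,-2,0],-0.374]
    - [50,[3,-2,0],-0.461]
    - [50,[3,-2,0],-0.461]

```text
t: 6.35
eef_pos: [0.5485, -0.1588, 0.1739]
tool_rot: [-0.0, 1.0, 0.018, -0.0]
contact_force: [-0.6, 0.1, -0.8]
gripper_width: 0.584
```

```bash
python3 m.py 4 .04 -.164 -.002 0.1;python3 r.py "-.258,-.001,.063,0" "-.235,-.001,.063,0" "-.16,-.001,.063,0"
```

```text
['top'] [ 0.5485 -0.063   1.6956] rel [-0.162  -0.0045  0.0814] 70
['scene'] [ 0.5457 -0.0646  1.7079] rel [-0.1636 -0.0017  0.0937] 75
['top', 'scene'] [ 0.5483 -0.0641  1.7183] rel [-0.1632 -0.0043  0.1041] 155
tool [ 0.5485948  -0.15871032  0.03445446] 0.1740753164236139 [ 0.1 -0.   0.6] 6.45
[0.5, 0.3, 111.1] -0.009
[0.3, -22.7, 111.1] -0.009
[-0.3, -97.7, 111.1] -0.009
tool rel [-2.5770e-01 -5.0000e-04 -1.5797e+00] -0.0089 0.1740753164236139 [ 0.1 -0.   0.6] [ 0.62  0.45 -0.57  1.85  0.3   0.93 -0.05]
```

View pics/scene_4.png

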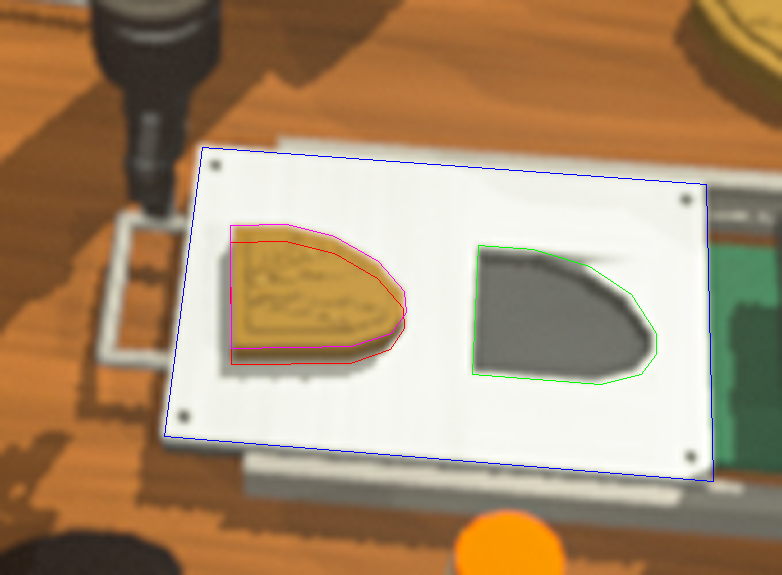

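View pics/top_4.png

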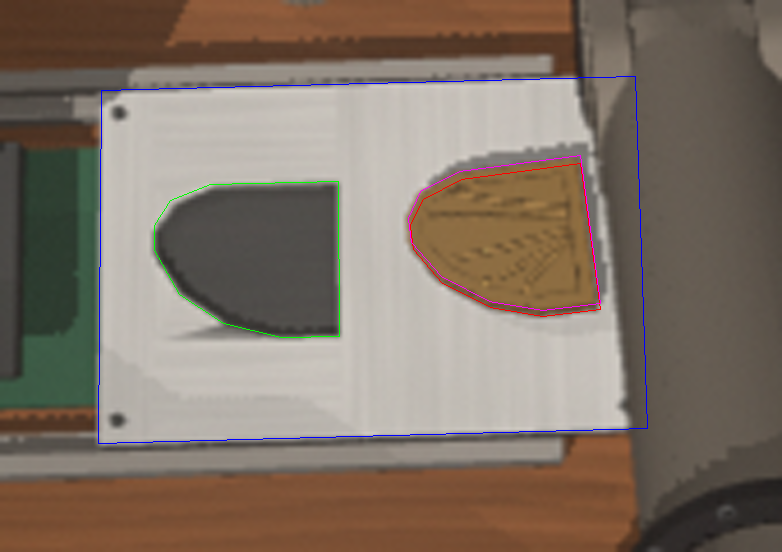

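```bash
python3 r.py "-.258,-.006,.063,0.04" "-.236,-.006,.063,0.04" "-.15,-.002,.063,.04"
```

```text
[5.5, 0.2, 111.1] -0.049
[5.3, -21.8, 111.1] -0.049
[0.6, -107.7, 111.1] -0.049
tool rel [-2.5770e-01 -5.0000e-04 -1.5797e+00] -0.0089 0.1740753164236139 [ 0.1 -0.   0.6] [ 0.62  0.45 -0.57  1.85  0.3   0.93 -0.05]
```

Call:
arm_command:
  series:
    - [50,[5.5,1,50],-0.049]
    - [50,[5.5,1,95],-0.049]
    - [50,[5.5,0,107],-0.049]
    - [50,[5.5,0,111],-0.049]
    - [50,[5.5,-10,111],-0.049]
    - [50,[5.3,-20,111],-0.049]
    - [50,[5,-28,111],-0.049]
    - [50,[4.7,-36,111],-0.049]

```text
t: 7.45
eef_pos: [0.5521, -0.1227, 0.0639]
tool_rot: [0.001, 0.999, 0.042, 0.0]
contact_force: [-0.8, -3.5, 1.3]
gripper_width: 0.587
```

```bash
python3 m.py 5 .04 -.16 -.004 0.05;python3 r.py  "-.15,-.002,.063,.04"
```

```text
['top'] [ 0.5488 -0.0545  1.6011] rel [-0.1536 -0.0052 -0.0131] 264
['scene'] [ 0.5481 -0.0597  1.6761] rel [-0.1587 -0.0042  0.062 ] 82
['top', 'scene'] [ 0.5489 -0.0575  1.6298] rel [-0.1566 -0.0051  0.0156] 353
tool [ 0.55223288 -0.12142363  0.08583938] 0.06365282322929494 [-0.4 -0.2 -0.4] 7.55
[-0.7, -70.7, 0.7] 0.002
tool rel [-0.2206 -0.0057 -1.5284] 0.0424 0.06365282322929494 [-0.4 -0.2 -0.4] [ 0.5   0.59 -0.51  1.93  0.43  0.72 -0.18]
```

View pics/scene_5.png

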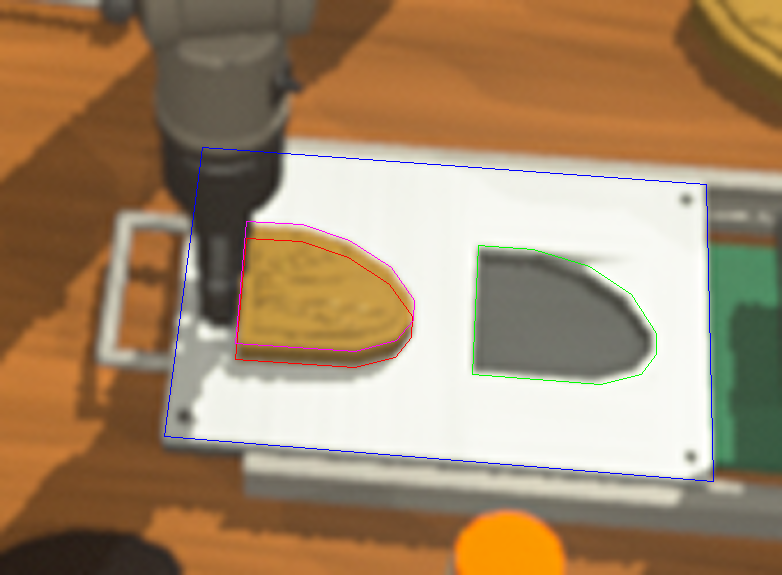

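Call:
arm_command:
  series:
    - [50,[-0.2,-8,0],0]
    - [50,[-0.4,-17,0],0]
    - [50,[-0.6,-26,0],0]
    - [50,[-0.8,-35,0],0]
    - [50,[-1.0,-44,0],0]
    - [50,[-1.2,-53,0],0]
    - [50,[-1.4,-62,0],0]
    - [50,[-1.5,-70,0],0]

```text
t: 8.55
eef_pos: [0.5445, -0.0521, 0.0633]
tool_rot: [0.0, 0.999, 0.043, -0.0]
contact_force: [-0.6, -4.5, 2.7]
gripper_width: 0.585
```

```bash
python3 m.py 6 .04 -.09 -.001 0.04;python3 r.py  "-.07,.000,.063,.0"
```

```text
['top'] [0.5432 0.0207 1.5521] rel [-0.0782 -0.0028 -0.0621] 388
['scene'] [0.5404 0.0147 1.6465] rel [-0.0841  0.0002  0.0323] 90
['top', 'scene'] [0.5415 0.0146 1.6737] rel [-0.0842 -0.0009  0.0595] 483
tool [ 0.54432887 -0.05071846  0.08683915] 0.06316193361024167 [0.2 0.1 0.7] 8.65
[2.6, -79.6, 0.3] 0.043
tool rel [-1.4960e-01 -9.0000e-04 -1.5274e+00] 0.0434 0.06316193361024167 [0.2 0.1 0.7] [ 0.39  0.57 -0.52  1.97  0.43  0.7  -0.31]
```

View pics/scene_6.png

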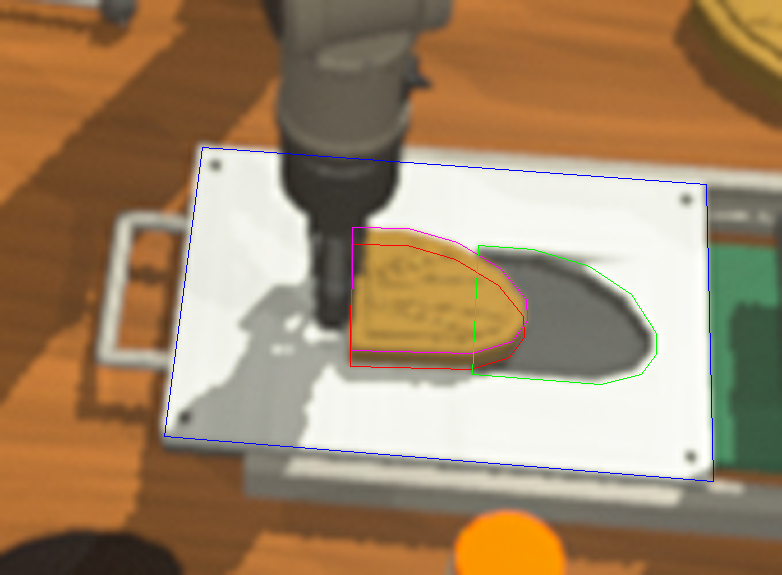

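View pics/top_6.png

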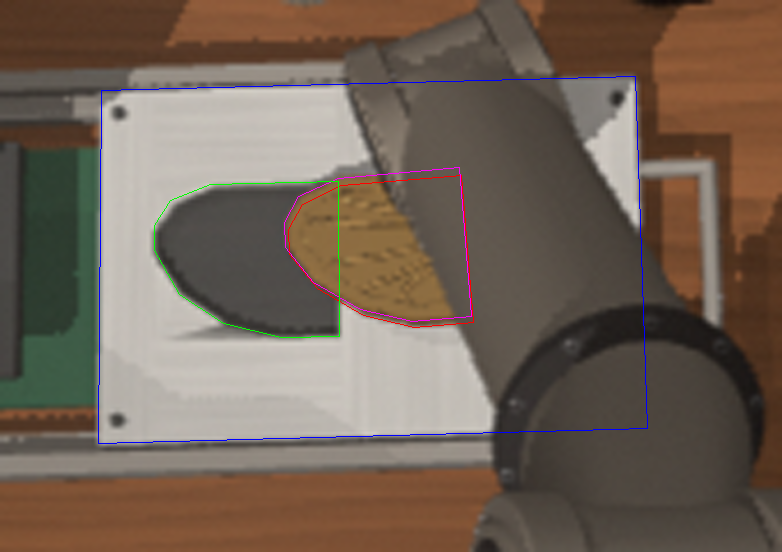

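```bash
python3 r.py  "-.14,.0002,.063,.028" "-.13,.0013,.063,.014" "-.122,.0022,.063,0" "-.122,.0022,.063,0"
```

```text
[-0.7, -9.7, 0.2] 0.015
[-1.3, -19.7, 0.2] 0.029
[-1.9, -27.7, 0.2] 0.043
[-1.9, -27.7, 0.2] 0.043
tool rel [-1.4960e-01 -9.0000e-04 -1.5274e+00] 0.0434 0.06316193361024167 [0.2 0.1 0.7] [ 0.39  0.57 -0.52  1.97  0.43  0.7  -0.31]
```

Call:
arm_command:
  series:
    - [50,[-0.4,-5,0],0.007]
    - [50,[-0.7,-10,0],0.015]
    - [50,[-1,-15,0],0.022]
    - [50,[-1.3,-20,0],0.029]
    - [50,[-1.6,-24,0],0.036]
    - [50,[-2,-28,0],0.043]

```text
t: 9.4
eef_pos: [0.5403, -0.0248, 0.0633]
tool_rot: [0.0, 1.0, 0.021, 0.0]
contact_force: [-0.5, -2.6, 1.7]
gripper_width: 0.586
```

```bash
python3 m.py 7 .04 -.056 -.001 0.0;python3 r.py  "-.07,.002,.063,.0"
```

```text
['top'] [0.5404 0.0459 1.623 ] rel [-0.0529 -0.0012  0.0088] 460
['scene'] [0.5391 0.0406 1.6001] rel [-0.0582  0.0004 -0.0141] 85
['top', 'scene'] [0.5391 0.041  1.5999] rel [-0.0577  0.0003 -0.0143] 551
tool [ 0.5402892  -0.02410848  0.0424721 ] 0.06339818075395177 [-0.6 -0.7 -0. ] 9.5
[-0.1, -52.9, 0.4] -0.001
tool rel [-0.1229  0.002  -1.5717] -0.0009 0.06339818075395177 [-0.6 -0.7 -0. ] [ 0.33  0.56 -0.51  1.99  0.42  0.69 -0.4 ]
```

View pics/scene_7.png

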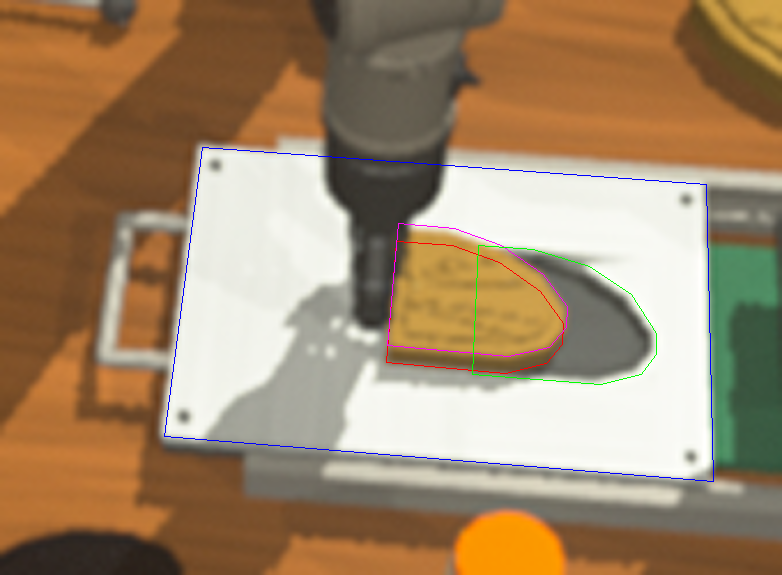

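View pics/top_7.png

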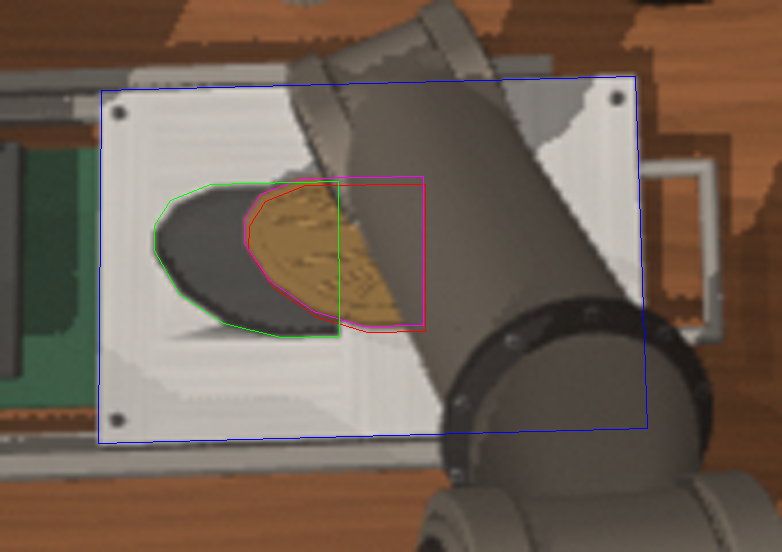

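Call:
arm_command:
  series:
    - [50,[-0.1,-7,0],0]
    - [50,[-0.1,-14,0],0]
    - [50,[-0.1,-21,0],0]
    - [50,[-0.1,-28,0],0]
    - [50,[-0.1,-35,0],0]
    - [50,[-0.1,-42,0],0]
    - [50,[-0.1,-48,0],0]
    - [50,[-0.1,-53,0],0]

```text
t: 10.5
eef_pos: [0.5379, 0.0284, 0.0633]
tool_rot: [-0.0, 1.0, 0.021, -0.0]
contact_force: [0.7, -1.8, -0.6]
gripper_width: 0.585
```

```bash
python3 m.py 8 .04 -.003 0 0.0;python3 r.py  "-.06,.002,.063,.0"
```

```text
['top'] [0.5382 0.1053 1.4727] rel [ 0.0065 -0.0015 -0.1415] 572
['scene'] [0.5408 0.0958 1.5313] rel [-0.0031 -0.0037 -0.0829] 149
['top', 'scene'] [0.5376 0.0955 1.5855] rel [-0.0033 -0.0005 -0.0287] 727
tool [0.53800879 0.02898154 0.04282799] 0.06339058640674694 [-0.2  1.4  0.3] 10.6
[-0.0, -9.7, 0.4] -0.001
tool rel [-0.0697  0.002  -1.5714] -0.0006 0.06339058640674694 [-0.2  1.4  0.3] [ 0.24  0.56 -0.51  1.99  0.42  0.69 -0.5 ]
```

View pics/scene_8.png

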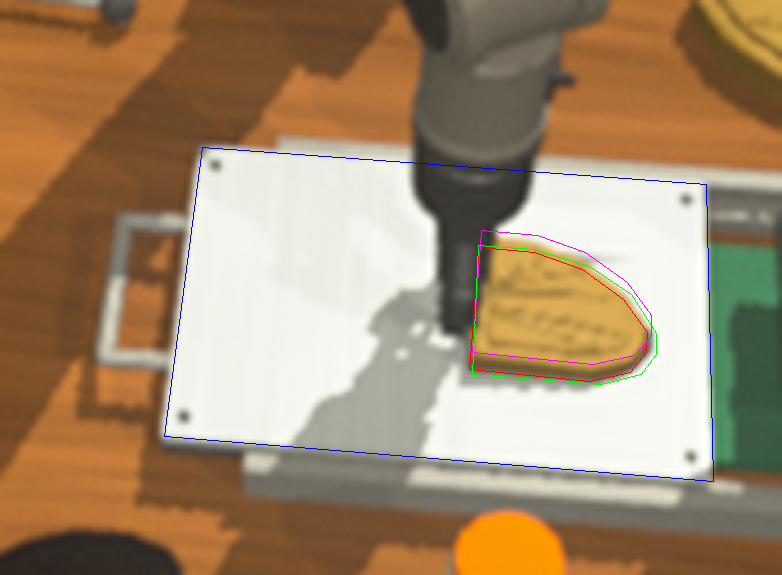

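View pics/top_8.png

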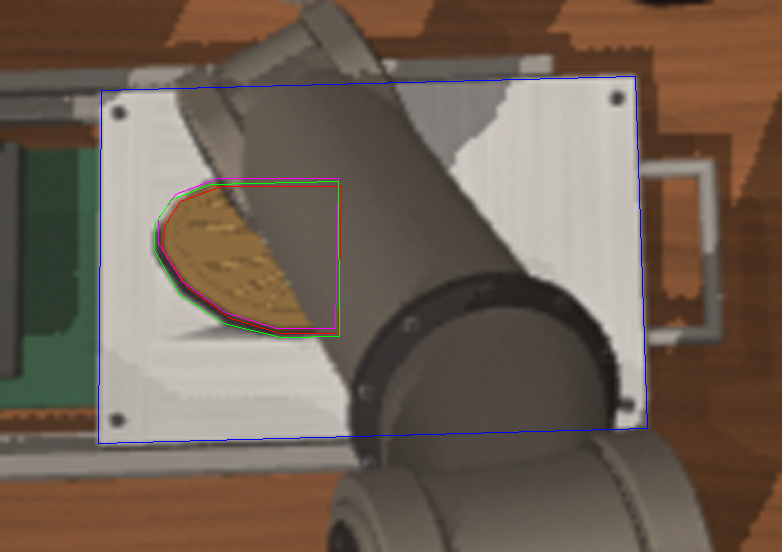

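Call:
arm_command:
  series:
    - [50,[0,-1.5,0],0]
    - [50,[0,-3,0],0]
    - [50,[0,-4.5,0],0]
    - [50,[0,-5.5,0],0]
    - [50,[0,-5.5,0],0]

```text
t: 11.22
eef_pos: [0.5379, 0.0341, 0.0634]
tool_rot: [-0.0, 1.0, 0.021, 0.0]
contact_force: [-0.2, 0.8, 0.6]
gripper_width: 0.588
```

```bash
python3 m.py 9 .03 0 0 0.0;python3 r.py  "-.06,.002,.063,.0"
```

```text
['top'] [0.5416 0.1104 1.363 ] rel [ 0.0114 -0.0051 -0.2511] 584
['scene'] [0.5378 0.0988 1.5268] rel [-0.     -0.0009 -0.0874] 184
['top', 'scene'] [0.5346 0.1006 1.5121] rel [ 0.0019  0.0023 -0.1021] 776
tool [0.53781357 0.03378539 0.04220392] 0.06334946027032914 [-0.1  0.   0.2] 11.325
[-0.1, -4.9, 0.4] -0.001
tool rel [-0.0649  0.002  -1.572 ] -0.0012 0.06334946027032914 [-0.1  0.   0.2] [ 0.23  0.56 -0.51  1.99  0.42  0.69 -0.51]
```

View pics/scene_9.png

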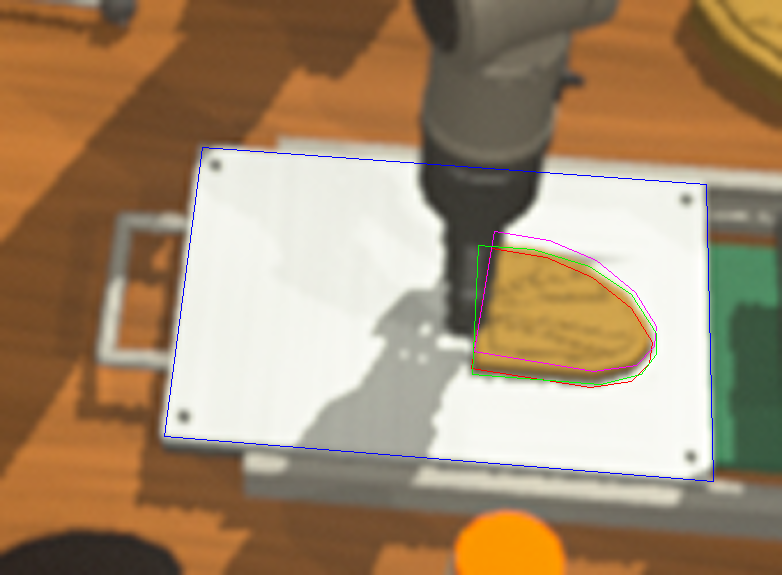

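Call:
arm_command:
  series:
    - [50,[0,15,0],0]
    - [50,[0,25,-20],0]
    - [50,[0,60,-70],0]
    - [50,[0,110,-110],0]
    - [50,[0,160,-110],0]
    - [50,[0,220,-110],0]
    - [50,[0,260,-110],0]
    - [50,[0,260,-110],0]

```text
t: 12.32
eef_pos: [0.5471, -0.2323, 0.1728]
tool_rot: [0.001, 1.0, 0.017, -0.001]
contact_force: [-0.0, 0.5, -0.5]
gripper_width: 0.584
```

```bash
python3 m.py 10 .03 0 0 0.0;python3 r.py  "-.335,.00,.05,.0"
python3 - <<'E'
from h import *
import cv2
for n in("top","scene"):
    a=cv2.imread(f"pics/{n}_10.png")
E
```

```text
['top'] [0.5375 0.0983 1.6354] rel [-0.0004 -0.0005  0.0212] 57
['scene'] [0.5338 0.0968 1.616 ] rel [-0.0018  0.0032  0.0018] 135
['top', 'scene'] [0.5371 0.097  1.629 ] rel [-0.0017 -0.0001  0.0148] 205
tool [ 0.54808672 -0.22686564  0.04049135] 0.17306707532486745 [ 0.6  0.3 -0.2] 12.425
[3.1, 9.3, 123.1] -0.003
tool rel [-0.3258  0.003  -1.5737] -0.0029 0.17306707532486745 [ 0.6  0.3 -0.2] [ 0.69  0.48 -0.53  1.8   0.29  0.94  0.08]
```

View pics/scene_10.png

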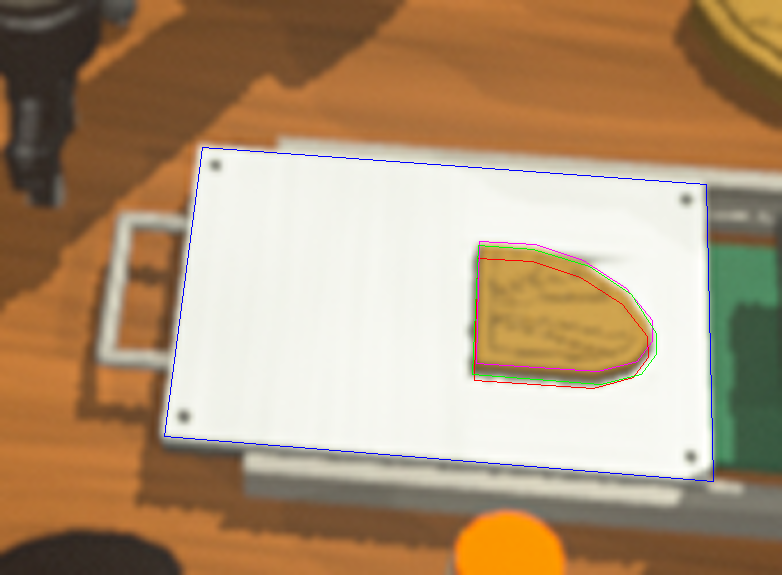

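View pics/top_10.png

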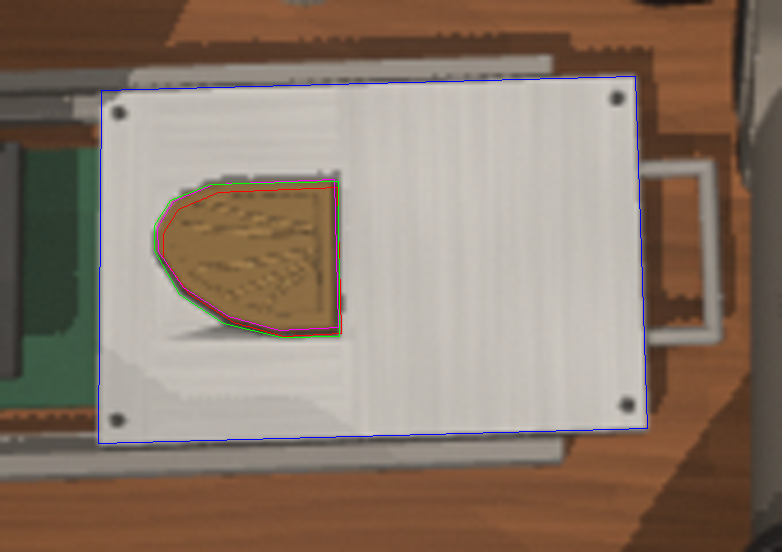

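```bash
python3 - <<'E'
from h import *
T=read_camera("top");S=read_camera("scene");cv2.imwrite("pics/T11.png",T);cv2.imwrite("pics/S11.png",S)
a=cv2.resize(T[162:212,226:282],None,fx=7,fy=7,interpolation=cv2.INTER_NEAREST)
b=cv2.resize(S[195:240,365:420],None,fx=7,fy=7,interpolation=cv2.INTER_NEAREST)
h=max(a.shape[0],b.shape[0]);f=lambda x:cv2.copyMakeBorder(x,0,h-x.shape[0],0,0,0)
cv2.imwrite("pics/j11.png",np.hstack([f(a),f(b)]))
for z in(.03,.035,.04):
    m={"scene":brass(S,(365,195,420,240)),"top":brass(T,(226,162,282,212))}
    p,c=fit(m,TRAY,z);print(z,rel(TRAY,p).round(4),round(c))
E
```

```text
0.03 [-0.0017 -0.0001  0.0148] 203
0.035 [-0.0021  0.001   0.0157] 211
0.04 [-0.002   0.0006 -0.0073] 229
```

View pics/j11.png

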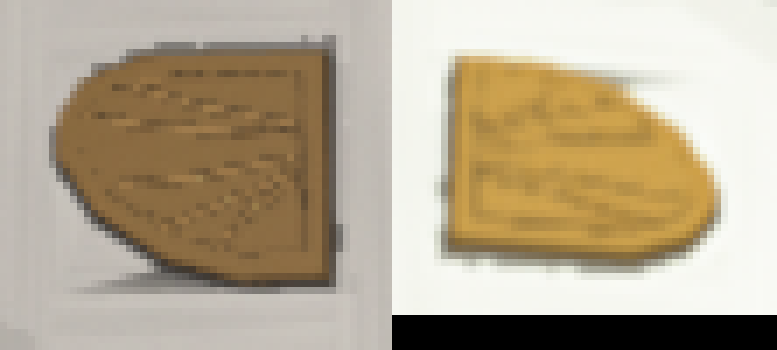

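```bash
python3 - <<'E'
from h import *
for n in("scene","top"):
  for z in(.05,.055,.06):
    print(n,z,proj(n,place(TRAY,[(-.057,-.048),(-.057,.048),(.056,-.014)],z)).round(1).tolist())
E
python3 r.py "-.338,0,.17,0" "-.338,.00,.045,.0" "-.295,.00,.045,.0"
```

```text
scene 0.05 [[372.7, 228.2], [373.8, 201.6], [411.1, 221.5]]
scene 0.055 [[372.8, 227.3], [373.9, 200.7], [411.3, 220.6]]
scene 0.06 [[372.9, 226.4], [374.1, 199.7], [411.6, 219.7]]
top 0.05 [[272.5, 168.8], [272.8, 201.0], [233.9, 181.2]]
top 0.055 [[272.3, 168.4], [272.6, 200.7], [233.6, 180.8]]
top 0.06 [[272.1, 167.9], [272.4, 200.4], [233.3, 180.4]]
[2.4, 14.1, 3.3] 0.0
[2.4, 14.2, 128.3] 0.0
[2.4, -28.8, 128.3] 0.0
tool rel [-0.3239  0.0024 -1.5705] 0.0003 0.17329291310692577 [-0.2  0.5 -0.3] [ 0.69  0.48 -0.53  1.8   0.29  0.94  0.08]
```

Call:
arm_command:
  series:
    - [50,[2.4,15,40],0]
    - [50,[2.4,15,90],0]
    - [50,[2.4,15,122],0]
    - [50,[2.4,15,134],0]
    - [50,[2.4,8,136],0]
    - [50,[2.4,0,136],0]
    - [50,[2.4,-7,136],0]
    - [50,[2.4,-12,136],0]

```text
t: 13.52
eef_pos: [0.551, -0.2136, 0.0382]
tool_rot: [0.0, 1.0, 0.021, 0.001]
contact_force: [-0.5, -0.4, 0.1]
gripper_width: 0.587
```

```bash
python3 r.py "-.30,0,.037,0" "-.2,0,.037,0"; python3 - <<'E'
from h import *
S=read_camera("scene");overlay("scene",S,None,.03,TRAY,"pics/s12.png",(270,150,440,275),4.6)
E
```

```text
[-0.5, -12.6, 1.2] -0.001
[-0.6, -112.6, 1.2] -0.001
tool rel [-3.1260e-01 -5.0000e-04 -1.5717e+00] -0.0009 0.03820611831806656 [-0.5 -0.4  0.1] [ 0.6   0.65 -0.45  1.88  0.42  0.7  -0.05]
```

View pics/s12.png

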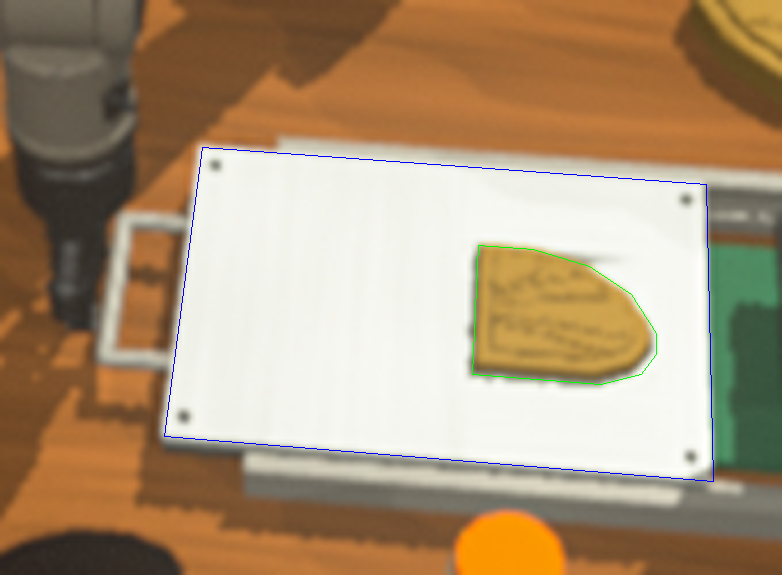

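Call:
arm_command:
  series:
    - [50,[0,-5,0],0]
    - [50,[0,-12,0],0]
    - [50,[0,-20,0],0]
    - [50,[0,-28,0],0]
    - [50,[0,-36,0],0]
    - [50,[-0.3,-44,0],0]
    - [50,[-0.3,-52,0],0]
    - [50,[-0.3,-60,0],0]

```text
t: 14.58
eef_pos: [0.5483, -0.1585, 0.0379]
tool_rot: [0.002, 1.0, 0.019, 0.001]
contact_force: [1.9, -9.3, 1.5]
gripper_width: 0.584
```

```bash
python3 r.py "-.2,0,.037,0" "-.07,0,.037,0"; python3 - <<'E'
from h import *
S=read_camera("scene");p=compose(TRAY,[.054,0,0]);overlay("scene",S,None,.03,p,"pics/s13.png",(270,120,440,275),4.6)
E
```

```text
[-0.5, -57.5, 0.6] -0.004
[-1.0, -187.5, -0.0] -0.004
tool rel [-2.5750e-01 -2.0000e-04 -1.5752e+00] -0.0044 0.03793002136263594 [ 1.9 -9.3  1.5] [ 0.51  0.63 -0.44  1.93  0.43  0.67 -0.16]
```

View pics/s13.png

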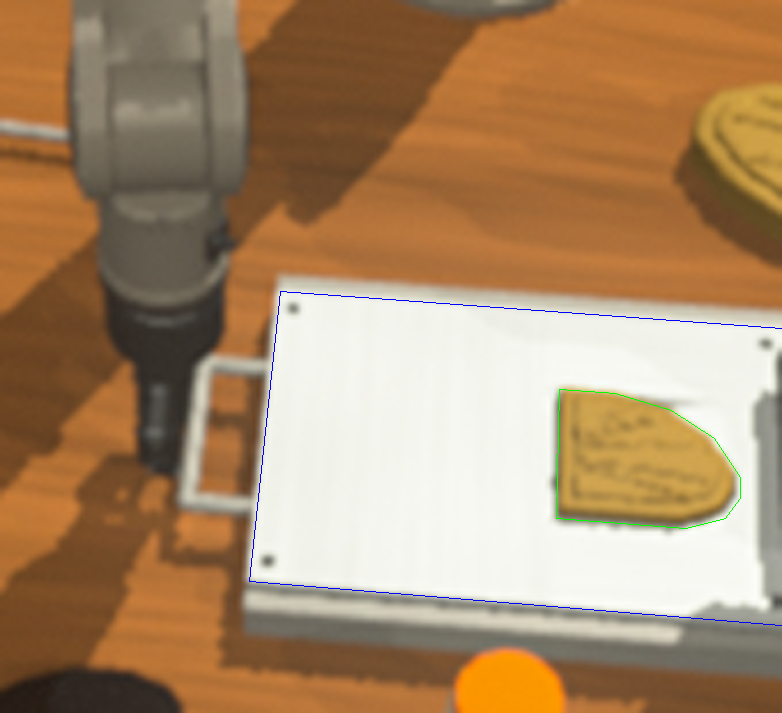

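Call:
arm_command:
  series:
    - [50,[0,-8,0],0]
    - [50,[0,-16,0],0]
    - [50,[0,-24,0],0]
    - [50,[-0.3,-32,0],0]
    - [50,[-0.3,-40,0],0]
    - [50,[-0.3,-48,0],0]
    - [50,[-0.5,-56,0],0]
    - [50,[-0.5,-64,0],0]

```text
t: 15.62
eef_pos: [0.5454, -0.094, 0.0379]
tool_rot: [0.002, 1.0, 0.02, 0.001]
contact_force: [2.0, -9.7, 1.4]
gripper_width: 0.585
```

Call:
arm_command:
  series:
    - [50,[0,-8,0],0]
    - [50,[0,-16,0],0]
    - [50,[0,-24,0],0]
    - [50,[-0.3,-32,0],0]
    - [50,[-0.3,-40,0],0]
    - [50,[-0.3,-48,0],0]
    - [50,[-0.5,-54,0],0]
    - [50,[-0.5,-60,0],0]

```text
t: 16.62
eef_pos: [0.5427, -0.0339, 0.0378]
tool_rot: [0.002, 1.0, 0.02, 0.001]
contact_force: [2.5, -8.6, 2.1]
gripper_width: 0.583
```

```bash
python3 r.py "-.0715,0,.037,0"; python3 - <<'E'
from h import *
S=read_camera("scene");x=rel(TRAY,tox()[0])[0]+.3115;print(x);p=compose(TRAY,[x,0,0]);overlay("scene",S,None,.03,p,"pics/s14.png",(320,120,490,275),4.6)
E
```

```text
[-0.2, -61.2, 0.6] -0.004
tool rel [-0.1327  0.     -1.5748] -0.004 0.0378441840349061 [ 2.5 -8.6  2.1] [ 0.3   0.6  -0.45  1.99  0.43  0.64 -0.39]
0.18027627307453517
```

View pics/s14.png

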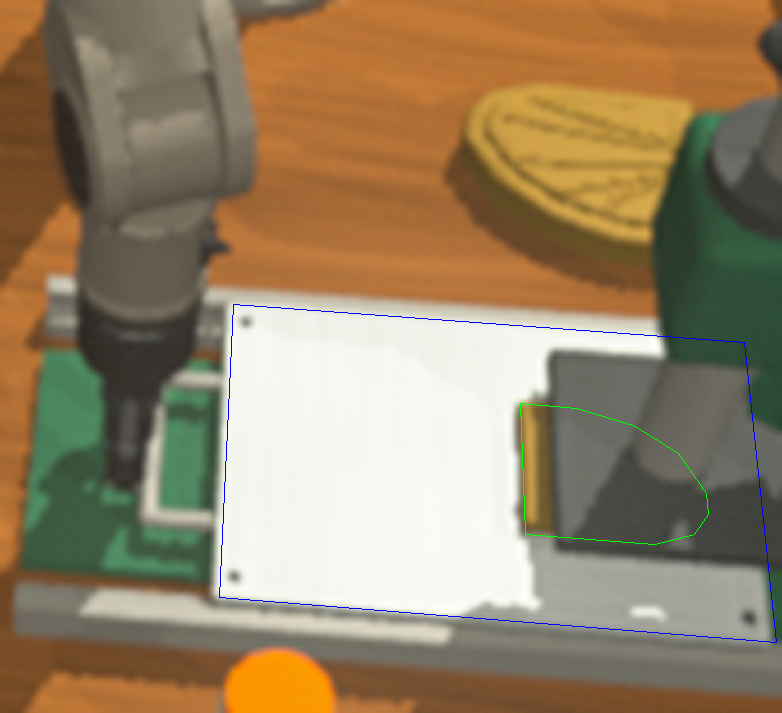

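Call:
arm_command:
  series:
    - [50,[0,-5,0],0]
    - [50,[0,-10,0],0]
    - [50,[0,-15,0],0]
    - [50,[0,-19,0],0]
    - [50,[0,-23,0],0]
    - [50,[0,-26,0],0]
    - [50,[0,-28,0],0]
    - [50,[0,-30,0],0]

```text
t: 17.68
eef_pos: [0.5413, -0.0038, 0.0378]
tool_rot: [0.002, 1.0, 0.02, 0.001]
contact_force: [1.5, -8.8, 2.8]
gripper_width: 0.58
```

Call:
arm_command:
  series:
    - [50,[0,-2,0],0]
    - [50,[0,-4,0],0]
    - [50,[0,-6,0],0]
    - [50,[0,-8,0],0]
    - [50,[0,-10,0],0]
    - [50,[0,-12,0],0]

```text
t: 18.42
eef_pos: [0.5411, 0.0016, 0.0378]
tool_rot: [0.006, 1.0, 0.018, 0.0]
contact_force: [3.9, -25.7, 6.0]
gripper_width: 0.585
```

Call:
arm_command:
  series:
    - [50,[0,-2,0],0]
    - [50,[0,-4,0],0]
    - [50,[0,-4,0],0]

```text
t: 18.8
eef_pos: [0.541, 0.0017, 0.0379]
tool_rot: [0.008, 1.0, 0.016, -0.0]
contact_force: [4.0, -31.4, 6.6]
gripper_width: 0.584
```

```bash
python3 r.py "-.0715,0,.037,0"; python3 - <<'E'
from h import *
S=read_camera("scene");x=rel(TRAY,tox()[0])[0]+.3115;print(x);p=compose(TRAY,[x,0,0])
overlay("scene",S,None,.03,p,"pics/s15.png",(320,120,490,275),4.6)
# platen front edge predicted if tray at stop
for xo in (-.075,):
  print([((proj("scene",place(p,[(xo,y)],z))[0]+.5-[320,120])*4.6).round().tolist() for z in(.056,.075) for y in(-.075,.075)])
E
```

```text
[-0.1, -25.7, 0.5] -0.011
tool rel [-9.7200e-02  2.0000e-04 -1.5813e+00] -0.0105 0.03788117646141099 [  4.  -31.4   6.6] [ 0.22  0.59 -0.44  2.    0.43  0.64 -0.48]
0.21432809504718647
[[557.0, 556.0], [548.0, 361.0], [563.0, 541.0], [553.0, 345.0]]
```

View pics/s15.png

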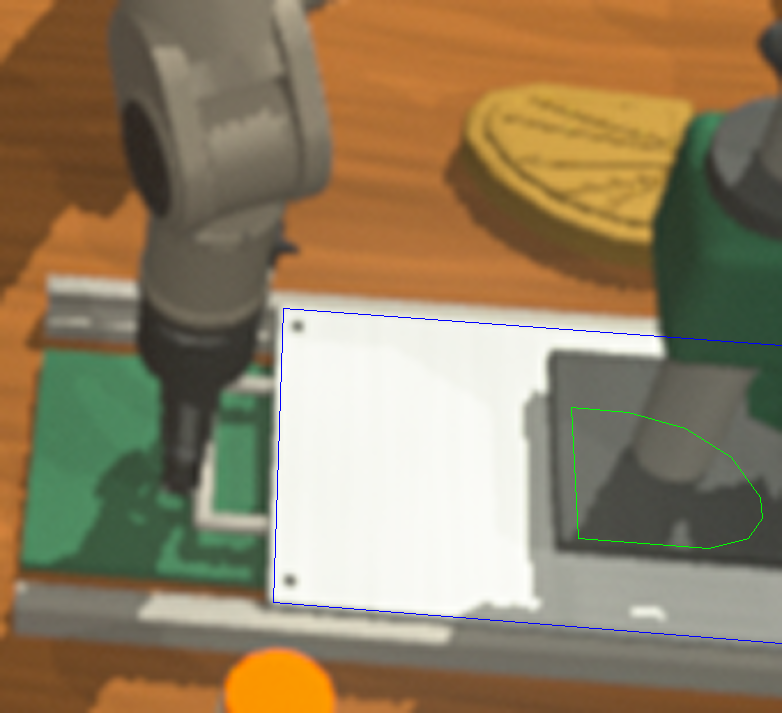

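The predicted platen edge at full travel is about (557,556)/(548,361), and the picture shows (557,550)/(548,355). So the tray is at its stop and I'm backing off.

Call:
arm_command:
  series:
    - [50,[0,6,0],0]
    - [50,[0,20,0],0]
    - [50,[0,35,-10],0]
    - [50,[0,50,-50],0]
    - [50,[0,80,-100],0]
    - [50,[0,120,-150],0]
    - [50,[0,160,-180],0]
    - [50,[0,160,-180],0]

```text
t: 19.85
eef_pos: [0.5475, -0.1483, 0.2198]
tool_rot: [0.001, 1.0, 0.018, 0.002]
contact_force: [-0.6, -0.0, -0.3]
gripper_width: 0.585
```

```bash
python3 - <<'E'
from h import *
S=read_camera("scene");T=read_camera("top");p=compose(TRAY,[.2143,0,0])
cv2.imwrite("pics/sF.png",S)
overlay("scene",S,None,.03,p,"pics/s16.png",(320,120,490,275),4.6)
overlay("top",T,None,.03,p,"pics/t16.png",(60,90,360,250),2.6)
for n,I in(("scene",S),("top",T)):
    J=cv2.imread(f"pics/{n}0.png")
    for nm,b in (("jar",dict(scene=(360,255,400,300),top=(245,90,285,135))[n]),("heart",dict(scene=(180,175,230,245),top=(420,140,475,225))[n])):
        x0,y0,x1,y1=b;print(n,nm,cv2.absdiff(I,J)[y0:y1,x0:x1].mean().round(2))
E
```

```text
scene jar 1.44
scene heart 19.99
top jar 0.87
top heart 19.65
```

View pics/sF.png

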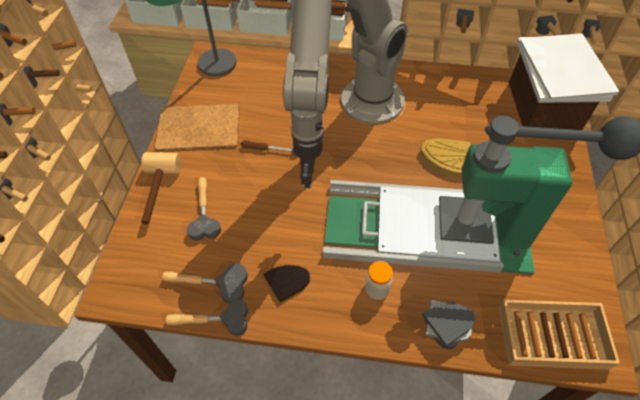

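View pics/t16.png

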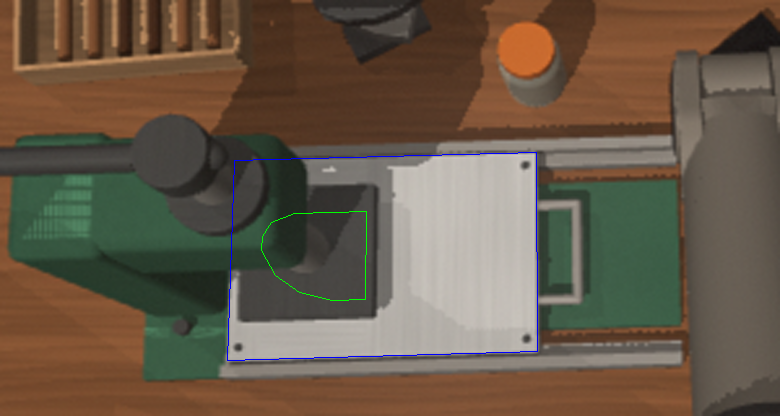

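View pics/s16.png

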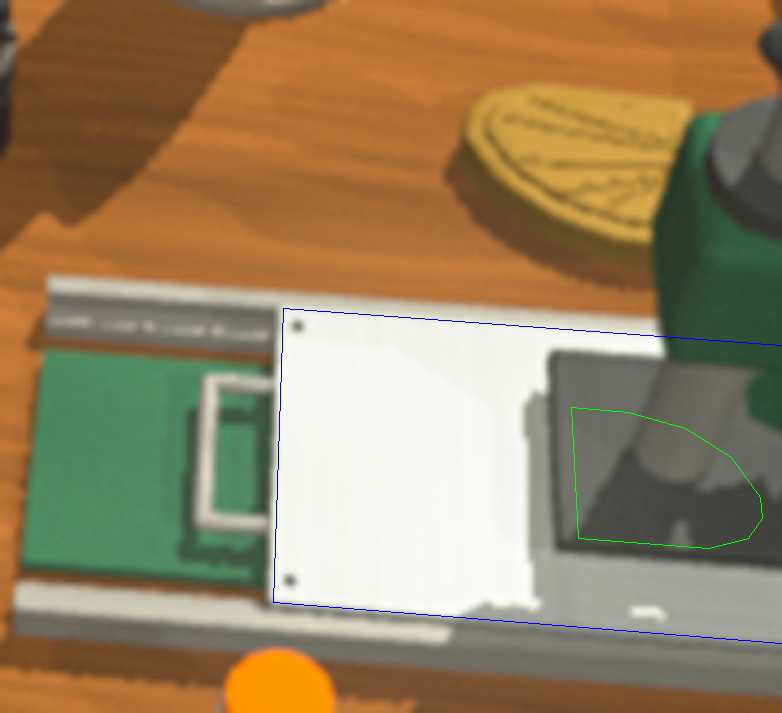

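The tray is fully in with the die under the platen. The jar and tools sit where they were (the "heart" difference is the arm's shadow having moved), and the arm is clear.

```bash
python3 -c "
from station import bot,status
print(bot.hand_in(),status.get_obs()['t'])"
```

```text
the job is handed in; nothing more can be done
the job is handed in; nothing more can be done
```

The brass die is in the cutout and the tray is pushed in to its stop under the press. I handed the job in at about 20 s of the 64 s allowed. The hand-in gave no verdict, so this rests on my own checks.

**What I did:** I pushed the die sideways with both fingers to straighten and centre it. I then pushed it by its base edge along the tray until it dropped into the cutout. Last, I pushed the tray in by its handle and backed the arm off.

**What the checks showed:**
- **Die home:** Its upper edge matched the height for fully home (about 50 mm above the bench) to within 1–2 pixels. The fit put it within 2 mm of the cutout's position. It then passed under the platen with no rise in push force.
- **Tray at the stop:** The tray stopped moving as the push rose from about 9 N to 31 N, after about 214 mm of travel. The platen's edge lay within about 6 pixels, in a view enlarged 4.6 times, of where it should at full travel.
- **Jar and tools:** The jar showed almost no change in either view. The hand tools look unmoved in the last scene picture. My numerical check on the heart-shaped tool was spoiled by the arm's shadow, so for that one I rely on looking.

**What disagreed:**
- **Partly hidden die:** While the arm hid part of the die, the two cameras' fits differed by up to 0.17 rad, so I went by the less hidden view.
- **Height fit:** The fully home height fitted only slightly better than the raised ones (error 203 against 211 and 229), so I relied on the upper-edge check instead.

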